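Turn two bearings over from one pocketed tray into its twin

ROBOT

A 6-joint arm with a two-finger parallel gripper is mounted at the origin on a cart in front of the work surface, level with it; the furniture and walls round the work are solid. World frame = base frame: x ahead of the robot, y to its left, z up, the work surface at z = 0. Lengths are in m, angles in rad, forces in N, time in s.
With the tool pointing down it reaches from about 0.35 to 0.975 m from the base axis. Payload 7.1 kg.
Tool frame: the origin (TCP) lies midway between the tips of the shut fingers; the grasp point (between the pads) lies 19 mm behind it; z points along the fingers, y is the line along which they close (so a half turn about z gives the same grasp; the last joint's range is limited). The gripper opens to 88 mm and grips with 3 to 60 N. Pads are 20 mm wide; open, the fingers measure 115 mm over their backs; the gripper's body (75 mm by 178 mm) begins 61 mm behind the grasp point.
Start: joints at [1.112, 0.423, 1.63, -0, 1.089, -0.019], TCP at [0.266, 0.566, 0.223] pointing down, gripper open.
Joint ranges: [-3, 3], [-0.9, 2.11], [0.09, 2.58], [-1.31, 4.45], [0.11, 2.69], [-2.54, 2.54]. Speed limits (rad/s): [2.39, 2.39, 3.01, 3.14, 3.14, 3.14].

INTERFACE

Orientations are given as a unit quaternion [x, y, z, w].
In Python, from bench import arm, imaging, ticket gives the robot as it stands. The module is installed in compiled form; this text tells all that it offers.
- The arm moves only by the shell command python3 -m crank 'ROWS' [FORCE]. ROWS is JSON, a list of rows, each an object with "slide": the shift along the world's x, y, z in mm, a list of three; "yaw": the turn about the world's z in rad; "fingers": the opening, from 0 (shut) to 1 (fully open). In form: [{"slide": [dx, dy, dz], "yaw": yaw, "fingers": fingers}, ...]. A call has 1 to 12 rows; each row shifts and turns the commanded pose from where the row before left it; what a row does not reach is not made up. A row lasts 1/10 s, in which the tool goes at most 50 mm and 8.59 degrees, less where a joint would pass 70% of its speed; a pose out of reach is approached as far as the arm can. A call is refused whole if a number of a shift passes 50 or a number of a turn 0.15, either way. A call with a gripper value outside its range is refused whole. The fingers move at their own pace and stop on an object; FORCE is the grip in N (left out, the last holds). Time passes only in rows, so rows that do not move let the fingers close. It gives the time, the measured TCP pose, the force, the opening and the grip force at its end, in the units of the state.
- arm.get_state(): the state, without advancing time (a new reading comes with each control period).
- imaging.snapshot(name): name is "scene" or "side" or "wrist"; returns a dict with "image" (384x512x3 uint8, red, green, blue), "fovy" (degrees; the focal length in pixels is half the picture's height over the tangent of half this angle, whatever the lens; pixels are square), "cx", "cy" (the principal point, pixels), "dist" ([k1, k2, p1, p2, k3] as OpenCV has them; the pictures are not rectified), "world_from_camera" (4x4, takes a point from camera to world coordinates); the wrist camera has in their place "hand_eye" (4x4, takes a point from camera to tool coordinates, whose origin is the TCP and whose axes are the flange's). Camera axes: x right, y up, looking along -z (the intrinsics and any distortion apply to the point x, -y, -z); pixel columns grow to the right and rows downward; lengths in m; the calibration is good to about 2 mm. A picture is of the moment at which its call begins: read the wrist's pose just before it. There is no depth.
- ticket.close_job(): hands the job in; it is judged then, once.
The state is a dict: "clock": time; "joints": joint angles; "qvel": joint speeds; "joint_efforts": joint torques, N m; "tool_pos": TCP position; "orientation": TCP orientation; "contact_force": force on the tool from outside, world axes, zero at the start; "moment": the same for the moment, N m; "gripper_width": finger opening in m; "grip_force": force on a finger pad.
Only numpy, scipy, OpenCV 4.12 (cv2) and the standard library are available. Lean on these libraries where they do the work, as an engineer would, in place of code of your own. Each camera call takes 0.05 s, during which the arm holds its last target. There are 200 camera calls.

TASK

Two bearings lie in one of two matching pocketed trays that lean on sloping stands; the empty tray leans face-down on the other stand. Lay the empty tray face-down squarely on top of the loaded one, grip both trays together, turn the pair over and set it back in the middle of the same stand, lugs up, so that the bearings change into the tray that was empty; then lift the emptied tray off and lean it in the middle of the other stand, lug up, either face outward. Let no bearing fall out of the trays, and leave the loose things round about where they are.

Things in the scene. Friction and masses are not known exactly. Their poses are not given: they have to be found in the camera images.
- stand_full: dark steel stand fixed to the bench, base 130x165x8 mm, origin at the centre of its underside. Two bars slope at 50 deg, rising towards its own +x; the leaning face looks to its own -x and up. Between the bars (106 mm) it is open for a finger behind the tray. It holds the loaded tray; the turned pair goes back on it.
- stand_spare: dark steel stand fixed to the bench, base 130x165x8 mm, origin at the centre of its underside. Two bars slope at 50 deg, rising towards its own +x; the leaning face looks to its own -x and up. Between the bars (106 mm) it is open for a finger behind the tray. It holds the empty tray; the emptied one goes here at the end.
- stand_full_seat (a point): on stand_full: middle of the inner corner of ledge and bars, 55 mm above the bench; x up the slope, y along the ledge, z square out of the slope. Bars 80 mm long, 14 wide, centred at y +-60; ledge 158 mm long, 35 deep, carries the lower edge of one or two trays.
- stand_spare_seat (a point): on stand_spare: middle of the inner corner of ledge and bars, 55 mm above the bench; x up the slope, y along the ledge, z square out of the slope. Bars 80 mm long, 14 wide, centred at y +-60; ledge 158 mm long, 35 deep, carries the lower edge of one or two trays.
- tray_full: grey tray, body 97 (x) x 151 (y) x 13 mm (z), origin mid back face, z out of the pocketed face. Two round pockets 68 mm wide, 9 deep, at x -9.5, y +-36.5. Strip x 25.5 to 48.5 is solid, to grip. A lug 30 mm wide, 10 thick (z 0 to 10) at y +50 runs from the +x edge to x 84.5. Holds the bearings at the start, pockets facing out and up. 0.13 kg.
- tray_empty: grey tray, body 97 (x) x 151 (y) x 13 mm (z), origin mid back face, z out of the pocketed face. Two round pockets 68 mm wide, 9 deep, at x -9.5, y +-36.5. Strip x 25.5 to 48.5 is solid, to grip. A lug 30 mm wide, 10 thick (z 0 to 10) at y +50 runs from the +x edge to x 84.5. Empty at the start, pockets against the bars, back outward. 0.13 kg.
- tray_full_foot (a point): on tray_full: middle of the lower (-x) edge of the tray on its back face (tray x -48.5, y 0, z 0), axes as the tray's. On a stand +x points up the slope and this edge rests on the ledge. 
- tray_empty_foot (a point): on tray_empty: middle of the lower (-x) edge of the tray on its back face (tray x -48.5, y 0, z 0), axes as the tray's. On a stand +x points up the slope and this edge rests on the ledge. Face to face the trays are 26 mm thick together and, both lugs up, their lugs stand 100 mm apart, so each can be gripped alone.
- tray_empty_pocket0 (a point): place of a seated bearing's centre in the pocket of tray_empty at y +36.5 mm (8 mm over the pocket's floor).
- tray_empty_pocket1 (a point): the same in the pocket of tray_empty at y -36.5 mm.
- bearing_0_center (a point): steel ball bearing, 62 mm outside diameter, 16 thick, edges chamfered 2.5, bore 30 mm, 0.19 kg; the point is its centre, z its axis. It starts in a pocket of tray_full with 3 mm play all round and stands 7 mm out of it.
- bearing_1_center (a point): steel ball bearing, 62 mm outside diameter, 16 thick, edges chamfered 2.5, bore 30 mm, 0.19 kg; the point is its centre, z its axis. It starts in a pocket of tray_full with 3 mm play all round and stands 7 mm out of it.
- vee_block: ground steel vee block, 59x78x40 mm, loose on the bench; origin at the centre of its underside. To be left alone.
- paste_tin: round tin with a yellow lid, 66 mm across, 27 mm high, loose on the bench; origin at the centre of its underside. To be left alone.
- feeler_gauge: closed feeler gauge pack, 90x54x10 mm, loose on the bench; origin at the centre of its underside. To be left alone.
- steel_parallel: ground steel packing block, 77x165x28 mm, loose; origin at the centre of its underside. To be left alone.
Not all that is in view belongs to the job. What is shaped like the part that bears bearing_1_center but green is not meant.

How it is judged:
By the outcome, as a careful person would: the job done as asked, in the order asked, and still so for the second after the job is handed in, with the robot touching nothing.
It also fails if it takes over 72 s, if anything falls off the work surface, if the arm or the gripper's body presses on something with over 40 N, if the wrist force passes 120 N, or if a joint passes its speed limit or range.

## Working session

There is one attempt and no reset: what is moved stays moved. The work goes in short steps, Python scripts to look and compute and a shell command to move; the robot and the scene stay as the last step left them, time stands still between calls to the robot, and variables do not carry over. Pictures are saved under pics/ and viewed, at most 10 in all, crops included, and the job is handed in when it is done.

```bash
mkdir -p pics; cat > h.py <<'E'
import numpy as np, cv2
from bench import arm, imaging
from scipy.spatial.transform import Rotation as R
def snap(n):
    s=arm.get_state(); d=imaging.snapshot(n)
    if 'hand_eye' in d:
        T=np.eye(4);T[:3,:3]=R.from_quat(s['orientation']).as_matrix();T[:3,3]=s['tool_pos'];d['W']=T@np.array(d['hand_eye'])
    else: d['W']=np.array(d['world_from_camera'])
    f=192/np.tan(np.radians(d['fovy'])/2);d['K']=np.array([[f,0,d['cx']],[0,f,d['cy']],[0,0,1.]]);return d
def rays(d,px):
    u=cv2.undistortPoints(np.array(px,float).reshape(-1,1,2),d['K'],np.array(d['dist'],float))[:,0]
    v=np.c_[u[:,0],-u[:,1],-np.ones(len(u))]
    return d['W'][:3,3],v@d['W'][:3,:3].T
def plane(d,px,z):
    o,v=rays(d,px);return o+v*((z-o[2])/v[:,2])[:,None]
def proj(d,P):
    P=np.atleast_2d(P);c=(P-d['W'][:3,3])@d['W'][:3,:3]
    return cv2.projectPoints(np.c_[c[:,0],-c[:,1],-c[:,2]],np.zeros(3),np.zeros(3),d['K'],np.array(d['dist'],float))[0][:,0]
def tri(d1,p1,d2,p2):
    o1,v1=rays(d1,p1);o2,v2=rays(d2,p2);out=[]
    for a,b in zip(v1,v2):
        t=np.linalg.lstsq(np.c_[a,-b],o2-o1,rcond=None)[0];A=o1+a*t[0];B=o2+b*t[1];out.append(np.r_[(A+B)/2,np.linalg.norm(A-B)])
    return np.array(out)
def save(d,f,crop=None,k=1):
    im=d['image'][...,::-1]
    if crop: x0,y0,x1,y1=crop;im=im[y0:y1,x0:x1]
    cv2.imwrite('pics/'+f,cv2.resize(im,None,fx=k,fy=k,interpolation=cv2.INTER_CUBIC))
E
python3 - <<'E'
from h import *
import pickle
for n in('scene','side','wrist'):
    d=snap(n);save(d,n+'0.png',k=1.5);pickle.dump({k:v for k,v in d.items()},open(n+'0.pkl','wb'));print(n,d['fovy'],d['W'].round(2).tolist(),d['dist'])
print(arm.get_state())
E
```

```text
scene 46.31804746549803 [[0.5, 0.62, -0.6, -0.01], [-0.87, 0.36, -0.35, -0.31], [0.01, 0.7, 0.72, 0.83], [0.0, 0.0, 0.0, 1.0]] [-0.0065858  0.         0.         0.         0.       ]
side 50.144715416883244 [[1.0, 0.07, -0.07, 0.5], [-0.09, 0.65, -0.75, -0.68], [-0.0, 0.75, 0.66, 0.71], [0.0, 0.0, 0.0, 1.0]] [-0.15111138  0.          0.          0.          0.        ]
wrist 65.57041111711699 [[0.42, -0.88, -0.23, 0.2], [0.91, 0.41, 0.11, 0.6], [-0.0, -0.26, 0.97, 0.38], [0.0, 0.0, 0.0, 1.0]] [-0.0631847  0.         0.         0.         0.       ]
{'clock': 0.15, 'joints': array([ 1.11201895e+00,  4.23656024e-01,  1.63049818e+00, -2.59491074e-05,
        1.08857896e+00, -1.89555965e-02]), 'qvel': array([ 0.00074678, -0.00288779, -0.00131326, -0.00058493, -0.00118544,
        0.00019062]), 'joint_efforts': array([-6.45810796e-04, -5.44980562e+01, -2.73919952e+01,  6.43819431e-02,
        2.04938144e-02, -1.70547378e-05]), 'tool_pos': array([0.26588309, 0.56515966, 0.22209245]), 'orientation': array([ 2.18136748e-01,  9.75918047e-01, -5.56781300e-04, -1.23757520e-04]), 'contact_force': array([ 0.12268019, -0.56667251, -0.36466074]), 'moment': array([-0.05166532, -0.02088685, -0.02507804]), 'grip_force': 0.0, 'gripper_width': 0.0874892755741742}
```

View pics/scene0.png

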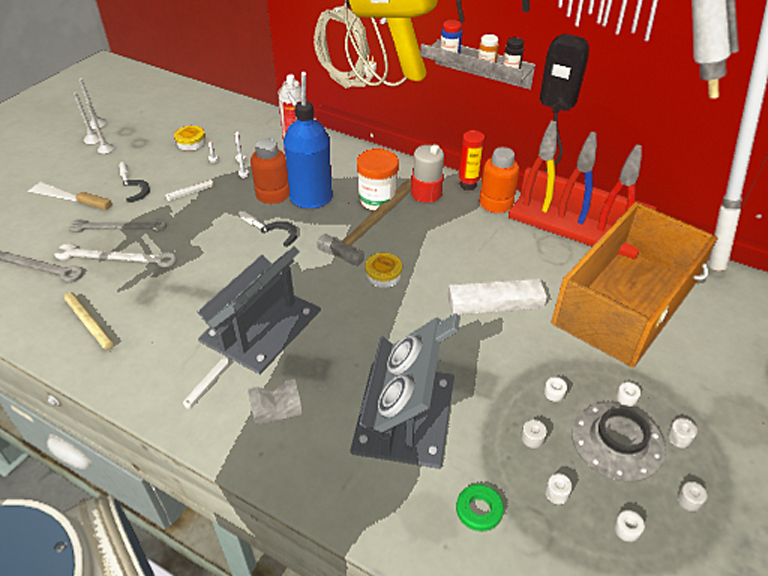

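View pics/side0.png

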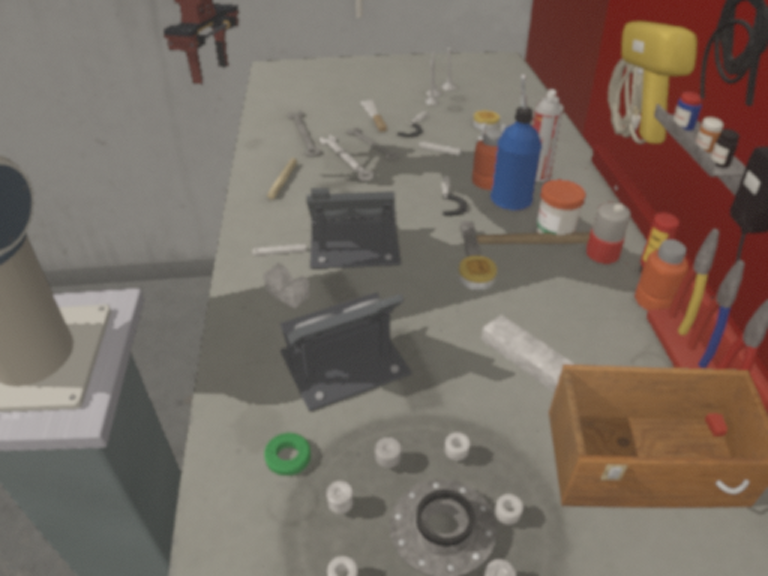

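```bash
python3 - <<'E'
import cv2,pickle
d=pickle.load(open('scene0.pkl','rb'));from h import save
save(d,'sc_crop.png',(125,155,310,315),3.7)
d=pickle.load(open('side0.pkl','rb'))
save(d,'sd_crop.png',(175,115,285,275),3.7)
E
```

```text
(no output)
```

View pics/sc_crop.png

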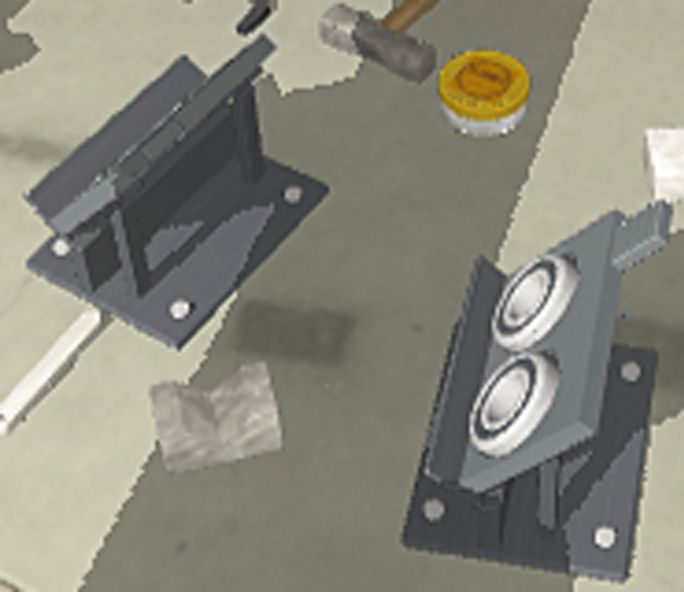

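View pics/sd_crop.png

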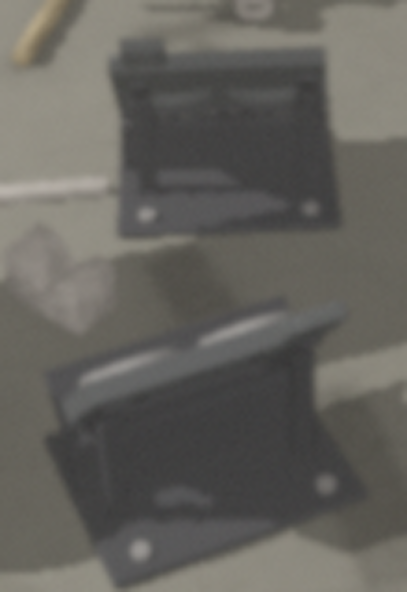

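```bash
cat >> h.py <<'E'
def fit(P,S):  # 2D rigid: stand-frame S -> world P ; returns centre,yaw,resid
    P=np.array(P)[:,:2];S=np.array(S,float);p=P.mean(0);s=S.mean(0);A=(S-s);B=(P-p)
    th=np.arctan2((A[:,0]*B[:,1]-A[:,1]*B[:,0]).sum(),(A*B).sum());r=np.array([[np.cos(th),-np.sin(th)],[np.sin(th),np.cos(th)]])
    c=p-r@s;return c,th,np.linalg.norm(P-(S@r.T+c),axis=1)
E
python3 - <<'E'
from h import *
import pickle
d=pickle.load(open('scene0.pkl','rb'));e=pickle.load(open('side0.pkl','rb'))
f=lambda L:np.array(L,float)/3.7+[125,155]-.36
g=lambda L:np.array(L,float)/3.7+[175,115]-.36
for n,c,s,c2,s2 in(('full',[(403,541),(628,578),(657,350)],[(432,509),(604,537),(630,371)],[(48,440),(118,585),(365,495)],[(140,550),(326,484)]),('spare',[(28,265),(180,349),(329,187)],[(61,247),(180,309),(293,194)],[(120,237),(340,227)],[(147,214),(311,208)])):
    P=plane(d,f(c),.007);Q=plane(d,f(s),.009)
    print(n,P.round(4).tolist(),np.linalg.norm(P[0]-P[1]),np.linalg.norm(P[2]-P[1]),'mid',((P[0]+P[2])/2).round(4))
    print(' screws',Q.round(4).tolist(),np.linalg.norm(Q[0]-Q[1]),np.linalg.norm(Q[2]-Q[1]),'mid',((Q[0]+Q[2])/2).round(4))
    print(fit(P,[(-.065,-.0825),(.065,-.0825),(.065,.0825)]))
    print(' side',plane(e,g(c2),.007).round(4).tolist(),plane(e,g(s2),.009).round(4).tolist())
# side: full screws?
E
```

```text
full [[0.4039, -0.0211, 0.007], [0.4472, -0.1426, 0.007], [0.601, -0.0859, 0.007]] 0.12902457244713353 0.1638584481704217 mid [ 0.5024 -0.0535  0.007 ]
 screws [[0.4293, -0.025, 0.009], [0.4628, -0.1194, 0.009], [0.5762, -0.0792, 0.009]] 0.10012807586331224 0.12029515568909598 mid [ 0.5028 -0.0521  0.009 ]
(array([ 0.50245564, -0.05343584]), np.float64(-1.2215610245299786), array([0.00129388, 0.00014374, 0.00129527]))
 side [[0.4085, -0.0242, 0.007], [0.4508, -0.1415, 0.007], [0.6002, -0.0879, 0.007]] [[0.4641, -0.1187, 0.009], [0.5776, -0.0785, 0.009]]
spare [[0.456, 0.3014, 0.007], [0.4506, 0.1729, 0.007], [0.6147, 0.1705, 0.007]] 0.12862504955439777 0.16411135639546232 mid [0.5353 0.2359 0.007 ]
 screws [[0.478, 0.2916, 0.009], [0.4753, 0.1915, 0.009], [0.5953, 0.1868, 0.009]] 0.10017495234477063 0.12001903806537284 mid [0.5366 0.2392 0.009 ]
(array([0.53510174, 0.23592567]), np.float64(-1.594932351525708), array([0.00235285, 0.00048657, 0.00201684]))
 side [[0.4562, 0.1713, 0.007], [0.6158, 0.1668, 0.007]] [[0.4764, 0.1935, 0.009], [0.5969, 0.1884, 0.009]]
```

```bash
python3 - <<'E'
from h import *
import pickle
d=pickle.load(open('scene0.pkl','rb'));e=pickle.load(open('side0.pkl','rb'))
f=lambda L:np.array(L,float)/3.7+[125,155]-.36
g=lambda L:np.array(L,float)/3.7+[175,115]-.36
S=[(-.05,-.06),(.05,-.06),(.05,.06)]
F=fit(plane(d,f([(432,509),(604,537),(630,371)]),.009),S);P=fit(plane(d,f([(61,247),(180,309),(293,194)]),.009),S);print(F,P)
def tos(X,c):
    r=np.array([[np.cos(c[1]),-np.sin(c[1])],[np.sin(c[1]),np.cos(c[1])]]);X=np.array(X);return np.c_[(X[:,:2]-c[0])@r,X[:,2]]
print('bearings',tos(plane(d,f([(529,299),(506,402)]),.0954),F).round(4))
# full tray face top corner (97,-75.5..): scene (583,450)->edge; top right corner(620,212)
print('tray top corners',tos(plane(d,f([(583,440),(618,212)]),.1377),F).round(4),'expect x=seat+52.4')
print('spare top face corners side',tos(plane(e,g([(112,62),(325,50)]),.1377),P).round(4))
print('lug tip side',tos(plane(e,g([(121,42),(163,42)]),.055+.133*.766+.006),P).round(4))
E
```

```text
(array([ 0.50271859, -0.05213286]), np.float64(-1.2298502400427207), array([1.67098805e-04, 8.78202198e-05, 2.31645617e-04])) (array([0.53674811, 0.23924927]), np.float64(-1.6050678449104379), array([0.00059459, 0.00027887, 0.00050355]))
bearings [[-0.0112  0.0343  0.0954]
 [-0.0116 -0.04    0.0954]]
tray top corners [[ 0.0354 -0.0866  0.1377]
 [ 0.0328  0.0723  0.1377]] expect x=seat+52.4
spare top face corners side [[ 0.0409 -0.0747  0.1377]
 [ 0.036   0.0717  0.1377]]
lug tip side [[ 0.0559 -0.0663  0.1629]
 [ 0.058  -0.0384  0.1629]]
```

```bash
python3 -m crank '[{"slide":[22,-38,5],"yaw":-0.1166,"fingers":0.7},{"slide":[22,-38,5],"yaw":-0.1166,"fingers":0.7},{"slide":[22,-38,5],"yaw":-0.1166,"fingers":0.7},{"slide":[22,-38,5],"yaw":-0.1166,"fingers":0.7},{"slide":[22,-38,3],"yaw":-0.1166,"fingers":0.7},{"slide":[22,-38,3],"yaw":-0.1166,"fingers":0.7},{"slide":[22,-38,3],"yaw":-0.1166,"fingers":0.7},{"slide":[22,-38,3],"yaw":-0.1166,"fingers":0.7},{"slide":[22,-38,0],"yaw":-0.1166,"fingers":0.7},{"slide":[20,-37,0],"yaw":-0.1166,"fingers":0.7},{"slide":[0,0,0],"yaw":0,"fingers":0.7},{"slide":[0,0,0],"yaw":0,"fingers":0.7}]' 40
python3 - <<'E'
from h import *
import pickle
d=snap('wrist');save(d,'w1.png',k=1.5);pickle.dump(d,open('w1.pkl','wb'))
s=arm.get_state();print(s['tool_pos'],s['joints'],R.from_quat(s['orientation']).as_matrix()[:,1])
E
```

```text
clock: 1.35
tool_pos: [0.4842, 0.1857, 0.2545]
orientation: [0.72, 0.694, -0.0, -0.0]
contact_force: [-0.2, 0.5, 0.5]
gripper_width: 0.0618
grip_force: 0.0
[0.48379284 0.18650515 0.25444594] [3.44793179e-01 2.28147394e-01 1.83324001e+00 3.86126406e-04
 1.08083180e+00 3.79557746e-01] [ 9.99389188e-01 -3.49392316e-02 -7.08178185e-04]
```

View pics/w1.png

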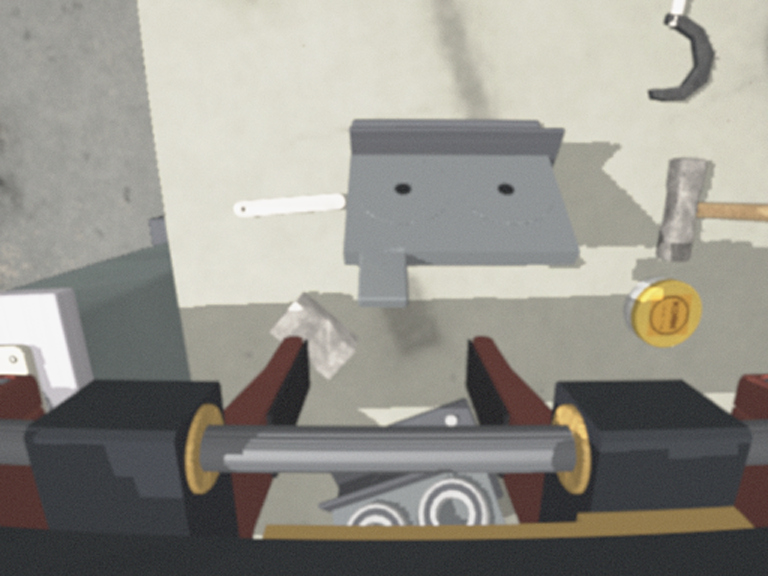

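```bash
python3 - <<'E'
from h import *
import pickle
d=pickle.load(open('w1.pkl','rb'))
q=lambda L:np.array(L,float)/1.5-.17
a=plane(d,q([(360,298),(406,298)]),.1652);b=plane(d,q([(346,251),(575,251)]),.1377);c=plane(d,q([(350,154),(552,154)]),.0634)
for v in(a,b,c):print(v.round(4).tolist(),np.linalg.norm(v[1]-v[0]),np.arctan2(*(v[1]-v[0])[1::-1]),v.mean(0))
print('slopes run',b.mean(0)-c.mean(0),'expect .0624')
o,v=rays(d,q([(453,421)]));
# bearing in full tray visible? skip
E
```

```text
[[0.4679, 0.1903, 0.1652], [0.4947, 0.1894, 0.1652]] 0.026787202154340925 -0.03522557112770205 [0.48127771 0.18987259 0.1652    ]
[[0.4586, 0.2139, 0.1377], [0.6038, 0.2091, 0.1377]] 0.1452634682785537 -0.033182103435243734 [0.53119274 0.21148075 0.1377    ]
[[0.4584, 0.2764, 0.0634], [0.6125, 0.2718, 0.0634]] 0.1541206265588129 -0.029840938031633468 [0.53543866 0.27406079 0.0634    ]
slopes run [-0.00424592 -0.06258004  0.0743    ] expect .0624
```

```bash
python3 - <<'E'
from h import *
import pickle
d=pickle.load(open('w1.pkl','rb'));e=pickle.load(open('side0.pkl','rb'));sc=pickle.load(open('scene0.pkl','rb'))
q=lambda L:np.array(L,float)/1.5-.17
g=lambda L:np.array(L,float)/3.7+[175,115]-.36
f=lambda L:np.array(L,float)/3.7+[125,155]-.36
for z in(.1652,.1505):
  v=plane(d,q([(360,298),(406,298)]),z);print(z,np.linalg.norm(v[1]-v[0]),v.mean(0))
for z in(.1377,.127):
  v=plane(d,q([(346,251),(575,251)]),z);print(z,np.linalg.norm(v[1]-v[0]),v.mean(0))
for z in(.0634,.065,.07,.075):
  v=plane(d,q([(350,154),(552,154)]),z);print(z,np.linalg.norm(v[1]-v[0]),v.mean(0))
print('tri side: lower strip edge vs upper', tri(d,q([(346,263),(577,264)]),e,g([(112,76),(325,66)])).round(4), tri(d,q([(346,251),(575,251)]),e,g([(112,62),(325,50)])).round(4))
print('full tray tri scene/side', tri(sc,f([(618,212),(583,440),(668,205)]),e,g([(300,315),(70,385),(345,310)])).round(4))
print(d['W'][:3,3])
# wrist: tin check: lid dia
v=plane(d,q([(628,313),(702,313)]),.027);print('tin',np.linalg.norm(v[1]-v[0]))
E
```

```text
0.1652 0.026787202154340925 [0.48127771 0.18987259 0.1652    ]
0.1505 0.028353896832816035 [0.48096849 0.18591389 0.1505    ]
0.1377 0.1452634682785537 [0.53119274 0.21148075 0.1377    ]
0.127 0.15083771612391417 [0.53290526 0.2097126  0.127     ]
0.0634 0.1541206265588129 [0.53543866 0.27406079 0.0634    ]
0.065 0.1534223382781137 [0.53521722 0.27398602 0.065     ]
0.07 0.15124018740092907 [0.53452523 0.27375236 0.07      ]
0.075 0.1490580365237443 [0.53383323 0.2735187  0.075     ]
tri side: lower strip edge vs upper [[0.4583 0.2038 0.1246 0.0029]
 [0.6085 0.1983 0.1269 0.0033]] [[0.459  0.2127 0.1302 0.0023]
 [0.6071 0.2082 0.1324 0.0021]]
full tray tri scene/side [[ 0.5659 -0.0679  0.1475  0.0139]
 [ 0.435  -0.1126  0.1386  0.0057]
 [ 0.5845 -0.0871  0.1577  0.0018]]
[0.48656472 0.25755813 0.41653925]
tin 0.0730087988177392
```

```bash
python3 -m crank '[{"slide":[-3,3,-30],"yaw":0,"fingers":0.7},{"slide":[0,0,-40],"yaw":0,"fingers":0.7},{"slide":[0,0,-30],"yaw":0,"fingers":0.7},{"slide":[0,0,-19],"yaw":0,"fingers":0.6},{"slide":[0,0,0],"yaw":0,"fingers":0.4},{"slide":[0,0,0],"yaw":0,"fingers":0.2},{"slide":[0,0,0],"yaw":0,"fingers":0.2},{"slide":[0,0,0],"yaw":0,"fingers":0.2}]' 40
python3 - <<'E'
from h import *
d=snap('side');save(d,'sd2.png',(165,90,285,200),5)
E
```

```text
clock: 2.2
tool_pos: [0.4818, 0.1902, 0.137]
orientation: [0.719, 0.695, 0.001, 0.0]
contact_force: [1.0, 1.2, 0.3]
gripper_width: 0.0296
grip_force: 40.0
```

View pics/sd2.png

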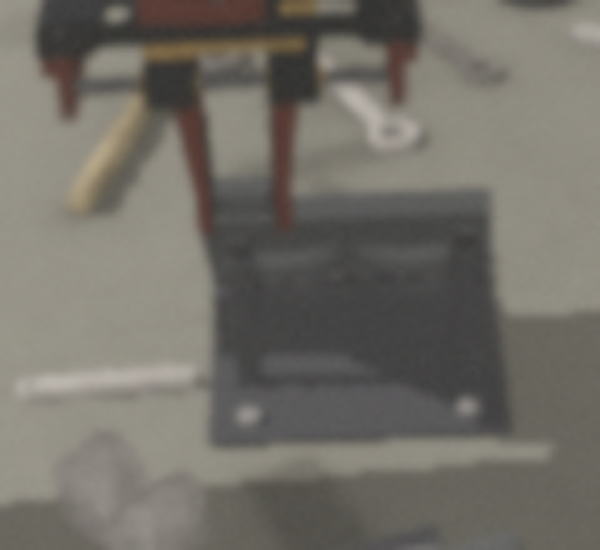

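```bash
python3 -m crank '[{"slide":[0,1,6],"yaw":0,"fingers":0.2},{"slide":[0,1,14],"yaw":0,"fingers":0.2},{"slide":[0,0,25],"yaw":0,"fingers":0.2},{"slide":[0,0,30],"yaw":0,"fingers":0.2},{"slide":[0,0,30],"yaw":0,"fingers":0.2},{"slide":[0,0,20],"yaw":0,"fingers":0.2},{"slide":[-1,-10,3],"yaw":0.02,"fingers":0.2},{"slide":[-2,-20,0],"yaw":0.04,"fingers":0.2},{"slide":[-3,-30,0],"yaw":0.045,"fingers":0.2},{"slide":[-3,-30,0],"yaw":0.045,"fingers":0.2},{"slide":[-3,-30,0],"yaw":0.045,"fingers":0.2},{"slide":[-3,-30,0],"yaw":0.045,"fingers":0.2}]' 40
python3 -m crank '[{"slide":[-3,-30,0],"yaw":0.045,"fingers":0.2},{"slide":[-3,-30,0],"yaw":0.045,"fingers":0.2},{"slide":[-3,-30,0],"yaw":0.045,"fingers":0.2},{"slide":[-3,-20,0],"yaw":0.0,"fingers":0.2},{"slide":[-3,-8,0],"yaw":0.0,"fingers":0.2},{"slide":[0,0,-15],"yaw":0.0,"fingers":0.2},{"slide":[0,0,-15],"yaw":0.0,"fingers":0.2},{"slide":[0,0,0],"yaw":0.0,"fingers":0.2},{"slide":[0,0,0],"yaw":0.0,"fingers":0.2}]' 40
python3 - <<'E'
from h import *
import pickle
d=snap('scene');pickle.dump(d,open('sc3.pkl','wb'));save(d,'sc3.png',(190,140,340,320),3.3)
w=snap('wrist');pickle.dump(w,open('w3.pkl','wb'))
s=arm.get_state();print(s['tool_pos'],R.from_quat(s['orientation']).as_matrix()[:,1])
E
```

```text
clock: 3.45
tool_pos: [0.4656, 0.0402, 0.2643]
orientation: [0.63, 0.776, 0.0, 0.0]
contact_force: [-0.3, -0.3, -0.7]
gripper_width: 0.0293
grip_force: 40.0
clock: 4.35
tool_pos: [0.451, -0.0761, 0.234]
orientation: [0.577, 0.817, -0.0, -0.0]
contact_force: [0.5, -0.2, -1.3]
gripper_width: 0.0298
grip_force: 40.0
[ 0.45155571 -0.07624686  0.23450406] [0.94260369 0.33391205 0.00100939]
```

View pics/sc3.png

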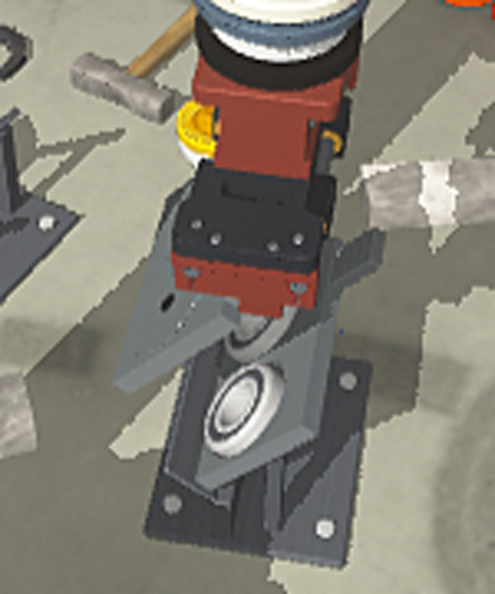

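```bash
cat >> h.py <<'E'
FC=np.array([.5027,-.0521]);FY=-1.2299
PC=np.array([.5367,.2392]);PY=-1.6051
def seat(c,y,sx=-.019):
    T=np.eye(4);cx,sn=np.cos(y),np.sin(y);X=np.array([cx,sn,0]);Y=np.array([-sn,cx,0]);Z=np.array([0,0,1.])
    a=np.radians(50);u=np.cos(a)*X+np.sin(a)*Z;n=-np.sin(a)*X+np.cos(a)*Z
    T[:3,:3]=np.c_[u,Y,n];T[:3,3]=[*(c+sx*X[:2]),.055];return T
E
python3 - <<'E'
from h import *
import pickle
sc=pickle.load(open('sc3.pkl','rb'));w=pickle.load(open('w3.pkl','rb'))
T=seat(FC,FY);sh=arm.get_state()['tool_pos']-np.array([.4666,-.1083,.1454]);print(sh)
L=np.array([(.097,-.078,.026),(0,-.078,.026),(.097,-.078,.013),(0,-.078,.013),(.097,.073,.026),(0,.073,.026)])
W=L@T[:3,:3].T+T[:3,3]+sh
print('scene crop',((proj(sc,W)-[190,140]+.36)*3.3).round(0).tolist())
print('wrist*1.5',(proj(w,W)*1.5).round(0).tolist())
L=np.array([(.097,-.078,.013),(0,-.078,.013),(.097,.073,.013)])
W=L@T[:3,:3].T+T[:3,3];print('full tray crop',((proj(sc,W)-[190,140]+.36)*3.3).round(0).tolist())
save(w,'w3.png',k=1.5)
E
```

```text
[-0.01504429  0.03205314  0.08910406]
scene crop [[227.0, 312.0], [117.0, 381.0], [245.0, 325.0], [135.0, 392.0], [272.0, 120.0], [171.0, 194.0]]
wrist*1.5 [[321.0, 326.0], [337.0, 162.0], [325.0, 342.0], [340.0, 182.0], [706.0, 325.0], [630.0, 165.0]]
full tray crop [[304.0, 429.0], [197.0, 485.0], [338.0, 238.0]]
```

View pics/w3.png

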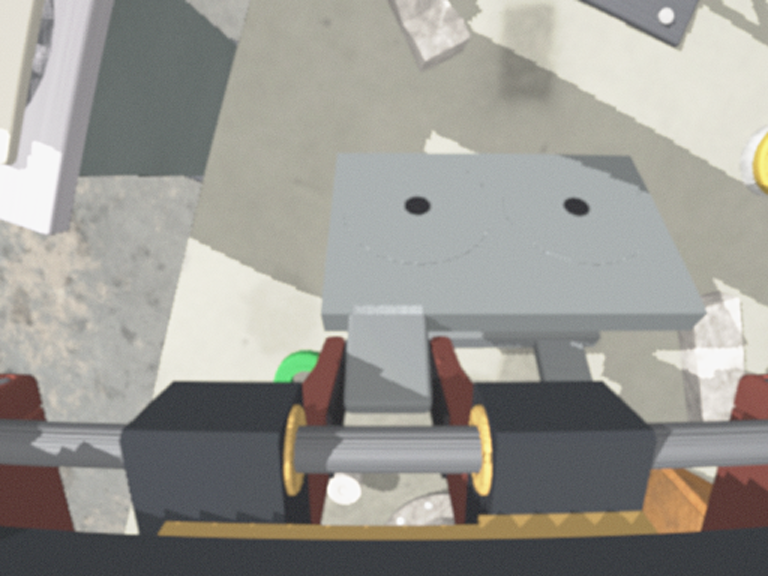

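```bash
python3 -m crank '[{"slide":[-3,13,-16],"yaw":0,"fingers":0.2},{"slide":[-3,14,-17],"yaw":0,"fingers":0.2},{"slide":[0,0,0],"yaw":0,"fingers":0.2},{"slide":[5,-14,-13],"yaw":0,"fingers":0.2},{"slide":[5,-15,-13],"yaw":0,"fingers":0.2},{"slide":[5,-14,-13],"yaw":0,"fingers":0.2},{"slide":[2,-7,-6],"yaw":0,"fingers":0.2},{"slide":[0,0,0],"yaw":0,"fingers":0.2},{"slide":[0,0,0],"yaw":0,"fingers":0.2}]' 40
python3 - <<'E'
from h import *
import pickle
s=arm.get_state();T=seat(FC,FY);print(((s['tool_pos']-np.array([.4666,-.1083,.1454]))@T[:3,:3]).round(4))
d=snap('scene');pickle.dump(d,open('sc4.pkl','wb'));save(d,'sc4.png',(210,190,330,320),4.5)
E
```

```text
clock: 5.35
tool_pos: [0.4623, -0.0995, 0.1563]
orientation: [0.577, 0.816, 0.0, 0.0]
contact_force: [-0.3, -0.2, -1.3]
gripper_width: 0.0297
grip_force: 40.0
[ 0.0021 -0.0011  0.0145]
```

View pics/sc4.png

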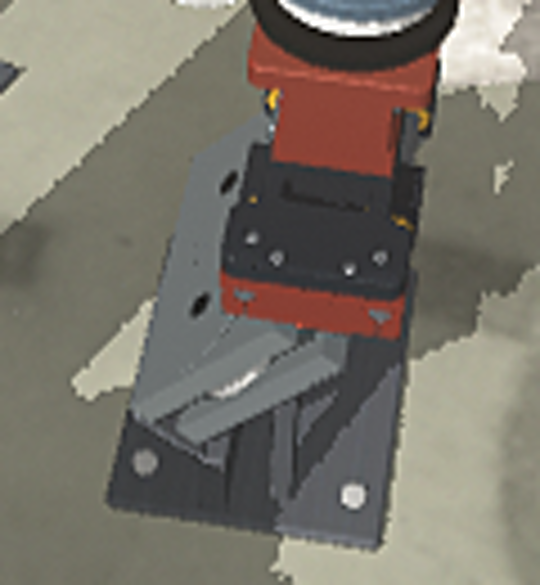

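```bash
python3 -m crank '[{"slide":[1.7,-2.5,-4],"yaw":0,"fingers":0.2},{"slide":[1.2,-3,-3],"yaw":0,"fingers":0.2},{"slide":[1,-3,-2.5],"yaw":0,"fingers":0.2},{"slide":[0,0,0],"yaw":0,"fingers":0.2},{"slide":[0,0,0],"yaw":0,"fingers":0.2}]' 40
python3 - <<'E'
from h import *
import pickle
s=arm.get_state();T=seat(FC,FY);print(((s['tool_pos']-np.array([.4666,-.1083,.1454]))@T[:3,:3]).round(4),s['contact_force']@T[:3,:3],s['moment'])
d=snap('scene');save(d,'sc5.png',(210,190,330,320),4.5)
E
```

```text
clock: 5.9
tool_pos: [0.4664, -0.108, 0.1464]
orientation: [0.577, 0.816, 0.0, 0.0]
contact_force: [1.5, 1.9, 1.3]
gripper_width: 0.0295
grip_force: 40.0
[ 0.0005 -0.      0.0009] [0.1422985  2.04601678 1.79052913] [ 0.45589222 -0.14398571  0.02691316]
```

View pics/sc5.png

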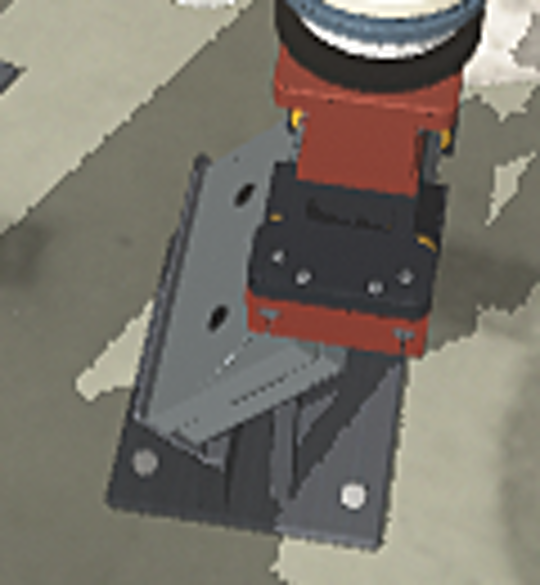

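```bash
python3 -m crank '[{"slide":[0.2,-0.4,-1],"yaw":0,"fingers":0.2},{"slide":[0,0,0],"yaw":0,"fingers":0.45},{"slide":[0,0,0],"yaw":0,"fingers":0.6},{"slide":[0,0,0],"yaw":0,"fingers":0.6},{"slide":[0,0,0],"yaw":0,"fingers":0.6},{"slide":[2,-6,15],"yaw":0,"fingers":0.6},{"slide":[0,0,30],"yaw":0,"fingers":0.6},{"slide":[0,0,40],"yaw":0,"fingers":0.6},{"slide":[0,0,30],"yaw":-0.071,"fingers":1}]' 15
python3 - <<'E'
from h import *
d=snap('scene');save(d,'sc6.png',k=1)
print(arm.get_state()['tool_pos'])
# pair side silhouette check: lines in crop of back-edge corner (full pair, expected)
T=seat(FC,FY);L=np.array([(.097,-.078,.026),(0,-.078,.026),(.097,-.078,.0),(0,-.078,.0)]);print(proj(d,L@T[:3,:3].T+T[:3,3]).round(1).tolist())
g=cv2.cvtColor(d['image'],cv2.COLOR_RGB2GRAY);ed=cv2.createLineSegmentDetector().detect(g)[0][:,0]
m=[e.round(1).tolist() for e in ed if 235<e[0]<300 and 200<e[1]<300 and np.hypot(e[2]-e[0],e[3]-e[1])>15];print(m)
E
```

```text
clock: 6.85
tool_pos: [0.4683, -0.1144, 0.262]
orientation: [0.606, 0.795, 0.0, 0.0]
contact_force: [0.2, -0.2, -0.9]
gripper_width: 0.0576
grip_force: 0.0
[ 0.47070482 -0.11509016  0.26640024]
[[276.7, 266.2], [244.5, 283.4], [286.8, 273.1], [254.2, 289.6]]
[[239.1999969482422, 274.29998779296875, 244.60000610351562, 255.3000030517578], [253.0, 287.8999938964844, 285.0, 271.8999938964844], [242.60000610351562, 256.29998779296875, 226.3000030517578, 273.79998779296875], [278.8999938964844, 263.1000061035156, 293.29998779296875, 257.3999938964844], [265.3999938964844, 205.60000610351562, 269.29998779296875, 188.10000610351562], [235.8000030517578, 214.60000610351562, 258.29998779296875, 193.3000030517578], [255.6999969482422, 225.39999389648438, 242.1999969482422, 282.0], [273.70001220703125, 298.1000061035156, 274.3999938964844, 279.3999938964844], [270.6000061035156, 281.8999938964844, 269.3999938964844, 298.1000061035156], [278.6000061035156, 248.1999969482422, 285.0, 218.3000030517578], [296.20001220703125, 271.0, 274.3999938964844, 299.70001220703125], [248.39999389648438, 241.10000610351562, 252.8000030517578, 225.5]]
```

```bash
python3 -m crank '[{"slide":[3,6,0],"yaw":-0.149,"fingers":1},{"slide":[3,6,0],"yaw":-0.149,"fingers":1},{"slide":[3,6,0],"yaw":-0.149,"fingers":1},{"slide":[3,6,0],"yaw":-0.149,"fingers":1},{"slide":[3,6,0],"yaw":-0.149,"fingers":1},{"slide":[3,6,0],"yaw":-0.149,"fingers":1},{"slide":[3,6,0],"yaw":-0.149,"fingers":1},{"slide":[3,6,0],"yaw":-0.149,"fingers":1},{"slide":[3,6,0],"yaw":-0.149,"fingers":1},{"slide":[3,5,0],"yaw":-0.149,"fingers":1},{"slide":[0,0,0],"yaw":0,"fingers":1},{"slide":[0,0,0],"yaw":0,"fingers":1}]'
python3 - <<'E'
from h import *
s=arm.get_state();y=R.from_quat(s['orientation']).as_matrix()[:,1];a=np.arctan2(y[1],y[0]);print(s['tool_pos'],a,s['joints'][5])
w=snap('wrist');save(w,'w7.png')
T=seat(FC,FY,-.022);L=np.array([(.097,-.078,.026),(.097,.073,.026),(0,-.078,.026),(0,.073,.026),(.133,-.038,.026),(.133,-.068,.026)]);print('pred',proj(w,L@T[:3,:3].T+T[:3,3]).round(0).tolist())
g=cv2.cvtColor(w['image'],cv2.COLOR_RGB2GRAY);ed=cv2.createLineSegmentDetector().detect(g)[0][:,0]
for e in ed:
  l=np.hypot(e[2]-e[0],e[3]-e[1])
  if l>28: print(e.round(0).astype(int).tolist())
E
```

```text
clock: 8.1
tool_pos: [0.4979, -0.0554, 0.2599]
orientation: [0.984, 0.176, -0.0, -0.0]
contact_force: [0.9, -0.3, 0.4]
gripper_width: 0.0878
grip_force: 0.0
[ 0.49791113 -0.0554021   0.25988328] -1.216447764656545 1.0820064298710772
pred [[277.0, 263.0], [283.0, 109.0], [224.0, 235.0], [223.0, 110.0], [307.0, 237.0], [305.0, 268.0]]
[409, 253, 493, 252]
[459, 180, 468, 153]
[134, 359, 352, 359]
[62, 120, 19, 122]
[173, 283, 343, 283]
[382, 348, 362, 313]
[361, 314, 228, 315]
[151, 317, 132, 354]
[128, 20, 94, 140]
[79, 271, 69, 302]
[182, 227, 184, 258]
[45, 198, 54, 135]
[184, 258, 170, 284]
[348, 223, 374, 252]
[96, 252, 112, 205]
[212, 174, 211, 106]
[305, 151, 301, 219]
[108, 280, 154, 240]
[505, 59, 428, -1]
[93, 313, 152, 314]
[89, 142, 60, 130]
[312, 234, 311, 263]
[330, 119, 328, 151]
[436, 346, 383, 348]
[353, 359, 511, 351]
[59, 132, 50, 194]
[226, 317, 221, 352]
[0, 223, 70, 248]
[511, 336, 437, 340]
[208, 115, 181, 178]
[309, 326, 340, 335]
[275, 316, 309, 326]
[85, 53, 65, 119]
[236, 350, 326, 350]
[175, 39, 191, 0]
[249, 20, 236, 52]
[138, 135, 168, 56]
[211, 102, 257, 102]
[97, 11, 124, 20]
[287, 108, 217, 110]
[361, 20, 334, 41]
[253, 52, 306, 12]
[334, 41, 331, 81]
[245, 99, 245, 51]
[212, 218, 211, 182]
[67, 26, 47, 108]
[218, 112, 221, 234]
[326, 349, 364, 348]
[29, 87, 45, 17]
[308, 238, 280, 227]
[323, 119, 293, 118]
[367, 314, 414, 313]
[220, 351, 148, 329]
[338, 229, 371, 275]
[203, 357, 143, 339]
[61, 107, 74, 63]
[67, 52, 95, 33]
[91, 138, 122, 26]
[323, 149, 325, 121]
[37, 14, 20, 90]
[45, 133, 36, 194]
[278, 213, 280, 112]
[214, 178, 216, 216]
[145, 275, 178, 229]
[258, 104, 287, 104]
[223, 315, 157, 314]
[234, 288, 172, 287]
[288, 288, 237, 288]
[352, 287, 306, 288]
[67, 323, 60, 292]
```

```bash
python3 -m crank '[{"slide":[3,-0.5,-30],"yaw":-0.0135,"fingers":1},{"slide":[0,0,-40],"yaw":0,"fingers":1},{"slide":[0,0,-35],"yaw":0,"fingers":1},{"slide":[0,0,-25],"yaw":0,"fingers":1},{"slide":[0,0,-15],"yaw":0,"fingers":1},{"slide":[0,0,0],"yaw":0,"fingers":1},{"slide":[0,0,0],"yaw":0,"fingers":1}]' 15
```

```text
clock: 8.85
tool_pos: [0.5012, -0.0561, 0.1154]
orientation: [0.986, 0.168, -0.0, -0.0]
contact_force: [0.2, -0.1, -0.2]
gripper_width: 0.0876
grip_force: 0.0
```

```bash
python3 -m crank '[{"slide":[-1.5,4.2,1],"yaw":0,"fingers":1},{"slide":[-1.5,4.2,1.8],"yaw":0,"fingers":1},{"slide":[-1.5,4.2,1.8],"yaw":0,"fingers":1},{"slide":[-1.5,4.2,1.8],"yaw":0,"fingers":1},{"slide":[-1.5,4.2,1.8],"yaw":0,"fingers":1},{"slide":[-1.5,4.2,1.8],"yaw":0,"fingers":1},{"slide":[0,0,0],"yaw":0,"fingers":1},{"slide":[0,0,0],"yaw":0,"fingers":1}]' 15
```

```text
clock: 9.65
tool_pos: [0.4943, -0.0311, 0.127]
orientation: [0.986, 0.168, 0.003, 0.001]
contact_force: [2.8, -4.8, 3.5]
gripper_width: 0.0877
grip_force: 2.6
```

```bash
python3 -m crank '[{"slide":[0,0,1.5],"yaw":0,"fingers":0.9},{"slide":[0,0,1.5],"yaw":0,"fingers":0.8},{"slide":[0,0,1.5],"yaw":0,"fingers":0.7},{"slide":[0,0,1.5],"yaw":0,"fingers":0.6},{"slide":[0,0,1.5],"yaw":0,"fingers":0.5},{"slide":[0,0,1.5],"yaw":0,"fingers":0.45},{"slide":[0,0,0],"yaw":0,"fingers":0.4},{"slide":[0,0,0],"yaw":0,"fingers":0.4}]' 15
python3 - <<'E'
from h import *
s=arm.get_state();T=seat(FC,FY,-.022);print((s['tool_pos']-T[:3,3])[:2]@np.array([np.cos(FY),np.sin(FY)]), s['contact_force'],s['moment'])
E
```

```text
clock: 10.45
tool_pos: [0.4919, -0.0305, 0.1341]
orientation: [0.986, 0.167, -0.0, -0.0]
contact_force: [0.9, -3.5, 1.5]
gripper_width: 0.0354
grip_force: 1.1
-0.00196727434372142 [ 0.89932976 -3.48133401  1.46668367] [-0.34705491 -0.03465017  0.0261717 ]
```

```bash
python3 -m crank '[{"slide":[0,0,0.5],"yaw":0,"fingers":0.35},{"slide":[0,0,0.5],"yaw":0,"fingers":0.3},{"slide":[0,0,0],"yaw":0,"fingers":0.25},{"slide":[0,0,0],"yaw":0,"fingers":0.15},{"slide":[0,0,0],"yaw":0,"fingers":0.15},{"slide":[0,0,0],"yaw":0,"fingers":0.15}]' 50
python3 - <<'E'
from h import *
s=arm.get_state()
d=snap('side');save(d,'sd8.png');w=snap('wrist');print(s['gripper_width'])
E
```

```text
clock: 11.05
tool_pos: [0.4912, -0.0301, 0.1347]
orientation: [0.986, 0.167, -0.001, -0.001]
contact_force: [-1.9, 5.1, -2.5]
gripper_width: 0.0258
grip_force: 49.8
0.02575005410407774
```

```bash
python3 -m crank '[{"slide":[0,0,4],"yaw":0,"fingers":0.15},{"slide":[-1,2,10],"yaw":0,"fingers":0.15},{"slide":[0,0,18],"yaw":0,"fingers":0.15},{"slide":[0,0,24],"yaw":0,"fingers":0.15},{"slide":[0,0,20],"yaw":0,"fingers":0.15},{"slide":[0,0,8],"yaw":0,"fingers":0.15},{"slide":[1,-2,0],"yaw":0.07,"fingers":0.15},{"slide":[1,0,0],"yaw":0.12,"fingers":0.15},{"slide":[1,1,0],"yaw":0.145,"fingers":0.15},{"slide":[1,0,0],"yaw":0.145,"fingers":0.15},{"slide":[1,0.4,0],"yaw":0.145,"fingers":0.15},{"slide":[0,0,0],"yaw":0.145,"fingers":0.15}]' 55
python3 -c "
from h import *
s=arm.get_state();print(s['tool_pos'],s['joints'],s['contact_force'])
d=snap('scene');save(d,'sc9.png');T=seat(FC,FY)
"
```

```text
clock: 12.35
tool_pos: [0.4958, -0.0294, 0.2188]
orientation: [0.849, 0.528, -0.0, -0.0]
contact_force: [-0.1, 0.2, -6.2]
gripper_width: 0.0255
grip_force: 54.8
[ 0.49584851 -0.02939389  0.21883478] [-8.29446680e-02  2.40132984e-01  1.91149326e+00 -4.32415465e-04
  9.90607252e-01  3.75810604e-01] [-0.05506743  0.21370259 -6.18864911]
```

```bash
python3 -m crank '[{"slide":[0,0,0],"yaw":0.145,"fingers":0.15},{"slide":[0,0,0],"yaw":0.145,"fingers":0.15},{"slide":[0,0,0],"yaw":0.145,"fingers":0.15},{"slide":[0,0,0],"yaw":0.145,"fingers":0.15},{"slide":[0,0,0],"yaw":0.145,"fingers":0.15},{"slide":[0,0,0],"yaw":0.145,"fingers":0.15},{"slide":[0,0,0],"yaw":0.145,"fingers":0.15},{"slide":[0,0,0],"yaw":0.145,"fingers":0.15},{"slide":[0,0,0],"yaw":0.145,"fingers":0.15},{"slide":[0,0,0],"yaw":0.145,"fingers":0.15},{"slide":[0,0,0],"yaw":0.145,"fingers":0.15},{"slide":[0,0,0],"yaw":0.145,"fingers":0.15}]' 55
python3 -m crank '[{"slide":[0,0,0],"yaw":0.145,"fingers":0.15},{"slide":[0,0,0],"yaw":0.145,"fingers":0.15},{"slide":[0,0,0],"yaw":0.145,"fingers":0.15},{"slide":[0,0,0],"yaw":0.1,"fingers":0.15},{"slide":[0,0,0],"yaw":0.06,"fingers":0.15},{"slide":[0,0,0],"yaw":0,"fingers":0.15},{"slide":[0,0,0],"yaw":0,"fingers":0.15}]' 55
python3 - <<'E'
from h import *
s=arm.get_state();y=R.from_quat(s['orientation']).as_matrix()[:,1];a=np.arctan2(y[1],y[0]);print(s['tool_pos'],'yaw to go',FY+np.pi-a)
T=seat(FC,FY,-.022);print((s['tool_pos']-T[:3,3])[:2]@np.array([[np.cos(FY),-np.sin(FY)],[np.sin(FY),np.cos(FY)]]))
d=snap('scene');save(d,'sc9.png');d=snap('side')
E
```

```text
clock: 13.6
tool_pos: [0.4958, -0.0294, 0.2189]
orientation: [0.146, 0.989, -0.0, -0.0]
contact_force: [-0.3, 0.1, -6.6]
gripper_width: 0.0257
grip_force: 54.8
clock: 14.3
tool_pos: [0.4959, -0.0293, 0.219]
orientation: [-0.148, 0.989, -0.0, -0.0]
contact_force: [0.6, -0.1, -6.4]
gripper_width: 0.026
grip_force: 54.8
[ 0.49594424 -0.02932917  0.21898769] yaw to go 0.04442357885527293
[-0.00171915  0.00124601]
```

```bash
python3 -m crank '[{"slide":[-0.5,0,-10],"yaw":0.044,"fingers":0.15},{"slide":[0,0,-22],"yaw":0,"fingers":0.15},{"slide":[0,0,-22],"yaw":0,"fingers":0.15},{"slide":[0,0,-16],"yaw":0,"fingers":0.15},{"slide":[0,0,-8],"yaw":0,"fingers":0.15},{"slide":[0,0,0],"yaw":0,"fingers":0.15},{"slide":[0,0,-2],"yaw":0,"fingers":0.15},{"slide":[0,0,-2],"yaw":0,"fingers":0.15},{"slide":[0,0,0],"yaw":0,"fingers":0.15}]' 55
```

```text
clock: 15.3
tool_pos: [0.496, -0.0293, 0.1376]
orientation: [-0.171, 0.985, -0.0, 0.0]
contact_force: [-0.3, -0.3, -7.2]
gripper_width: 0.0256
grip_force: 54.8
```

```bash
python3 -m crank '[{"slide":[0,0,-1.5],"yaw":0,"fingers":0.15},{"slide":[0,0,-1],"yaw":0,"fingers":0.15},{"slide":[0,0,0],"yaw":0,"fingers":0.15}]' 55
```

```text
clock: 15.6
tool_pos: [0.4968, -0.0299, 0.1357]
orientation: [-0.171, 0.985, -0.001, 0.001]
contact_force: [-0.8, -5.2, 3.9]
gripper_width: 0.0258
grip_force: 54.9
```

```bash
python3 -m crank '[{"slide":[0.5,-1.4,0],"yaw":0,"fingers":0.31},{"slide":[0.7,-1.9,0],"yaw":0,"fingers":0.34},{"slide":[0.7,-1.9,0],"yaw":0,"fingers":0.38},{"slide":[0.7,-1.9,0],"yaw":0,"fingers":0.42},{"slide":[0.5,-1.4,0],"yaw":0,"fingers":0.46},{"slide":[0,0,0],"yaw":0,"fingers":0.46},{"slide":[0,0,0],"yaw":0,"fingers":0.46}]' 10
```

```text
clock: 16.3
tool_pos: [0.4987, -0.0378, 0.1346]
orientation: [-0.171, 0.985, -0.0, -0.0]
contact_force: [0.4, 1.3, -0.3]
gripper_width: 0.04
grip_force: 0.2
```

```bash
python3 -m crank '[{"slide":[1,-2.8,0],"yaw":0,"fingers":0.46},{"slide":[1,-2.8,0],"yaw":0,"fingers":0.46},{"slide":[1,-2.8,0],"yaw":0,"fingers":0.46},{"slide":[1,-2.8,0],"yaw":0,"fingers":0.46},{"slide":[0,0,0],"yaw":0,"fingers":0.46},{"slide":[0,0,0],"yaw":0,"fingers":0.46}]' 10
python3 - <<'E'
from h import *
s=arm.get_state();print(s['contact_force'],s['moment'])
w=snap('wrist');save(w,'w10.png');d=snap('scene');save(d,'sc10.png')
hsv=cv2.cvtColor(d['image'],cv2.COLOR_RGB2GRAY)
ed=cv2.createLineSegmentDetector().detect(hsv)[0][:,0]
print([e.round(0).astype(int).tolist() for e in ed if 225<e[0]<310 and 190<e[1]<310 and np.hypot(e[2]-e[0],e[3]-e[1])>14])
T=seat(FC,FY,-.021)
for th in (50,65,80,90):
    a=np.radians(th-50); 
    L=np.array([(0.0,-.075,.026),(.097,-.075,.026),(0,-.075,0),(.097,-.075,0)]);r=np.array([[np.cos(a),-np.sin(a)],[np.sin(a),np.cos(a)]])
    M=L.copy();M[:,[0,2]]=(L[:,[0,2]])@r.T
    print(th,proj(d,M@T[:3,:3].T+T[:3,3]+[0,0,.008*(th>55)]).round(0).tolist())
E
```

```text
clock: 16.9
tool_pos: [0.5029, -0.0493, 0.1347]
orientation: [-0.171, 0.985, -0.0, 0.0]
contact_force: [0.1, -0.3, 0.6]
gripper_width: 0.0405
grip_force: 0.5
[ 0.10076884 -0.27396007  0.62059911] [-0.09955682 -0.06737799 -0.00604197]
[[284, 207, 239, 201], [239, 275, 250, 237], [303, 251, 295, 309], [278, 244, 280, 216], [295, 208, 293, 223], [258, 284, 275, 260], [245, 247, 218, 277], [274, 261, 278, 247], [233, 300, 238, 278], [270, 217, 263, 238], [285, 230, 283, 244], [258, 237, 258, 217], [270, 308, 234, 302], [292, 203, 293, 181], [253, 270, 244, 283], [274, 298, 275, 277], [270, 237, 254, 270], [264, 201, 292, 204], [296, 271, 274, 300], [276, 288, 285, 276], [251, 237, 253, 221], [285, 246, 301, 249], [255, 239, 247, 273], [293, 239, 311, 244], [263, 284, 261, 299]]
50 [[244.0, 282.0], [276.0, 265.0], [254.0, 288.0], [286.0, 272.0]]
65 [[242.0, 281.0], [263.0, 258.0], [254.0, 286.0], [275.0, 263.0]]
80 [[241.0, 283.0], [249.0, 255.0], [254.0, 286.0], [263.0, 259.0]]
90 [[241.0, 284.0], [240.0, 255.0], [254.0, 286.0], [254.0, 257.0]]
```

```bash
python3 -m crank '[{"slide":[0.2,-0.6,-1.5],"yaw":0,"fingers":0.51},{"slide":[0.2,-0.6,-1.5],"yaw":0,"fingers":0.56},{"slide":[0.2,-0.6,-1.5],"yaw":0,"fingers":0.61},{"slide":[0.2,-0.6,-1.5],"yaw":0,"fingers":0.66},{"slide":[0.2,-0.6,-1.5],"yaw":0,"fingers":0.71},{"slide":[0.2,-0.6,-1.5],"yaw":0,"fingers":0.76},{"slide":[0.2,-0.6,-1.5],"yaw":0,"fingers":0.81},{"slide":[0.2,-0.6,-1.5],"yaw":0,"fingers":0.86},{"slide":[0.2,-0.6,-1.5],"yaw":0,"fingers":0.91},{"slide":[0.2,-0.6,-1.5],"yaw":0,"fingers":0.96},{"slide":[0.2,-0.6,-1.5],"yaw":0,"fingers":1},{"slide":[0,0,0],"yaw":0,"fingers":1}]' 10
python3 - <<'E'
from h import *
s=arm.get_state();T=seat(FC,FY,-.022);print((s['tool_pos']-T[:3,3])[:2]@np.array([[np.cos(FY),-np.sin(FY)],[np.sin(FY),np.cos(FY)]]))
d=snap('scene');save(d,'sc11.png')
ed=cv2.createLineSegmentDetector().detect(cv2.cvtColor(d['image'],cv2.COLOR_RGB2GRAY))[0][:,0]
print([e.round(0).astype(int).tolist() for e in ed if 225<e[0]<310 and 190<e[1]<310 and np.hypot(e[2]-e[0],e[3]-e[1])>14])
E
```

```text
clock: 18.2
tool_pos: [0.5048, -0.0555, 0.118]
orientation: [-0.171, 0.985, 0.0, -0.0]
contact_force: [-0.5, 0.2, 0.1]
gripper_width: 0.0878
grip_force: 0.0
[0.02596076 0.0008551 ]
[[239, 274, 247, 245], [303, 251, 295, 309], [296, 216, 243, 208], [296, 222, 249, 216], [253, 288, 285, 272], [261, 220, 293, 225], [245, 248, 222, 273], [279, 262, 292, 256], [292, 192, 276, 197], [233, 300, 238, 278], [270, 308, 234, 302], [256, 225, 252, 242], [275, 196, 260, 193], [253, 242, 244, 282], [274, 298, 275, 278], [271, 282, 269, 298], [296, 271, 274, 300], [263, 208, 293, 211], [279, 246, 283, 226], [274, 266, 256, 276], [300, 241, 317, 245]]
```

```bash
python3 -m crank '[{"slide":[0,0,15],"yaw":0,"fingers":1},{"slide":[0,0,30],"yaw":0,"fingers":1},{"slide":[0,0,45],"yaw":0,"fingers":1},{"slide":[0,0,40],"yaw":0,"fingers":1},{"slide":[0,0,15],"yaw":0,"fingers":1}]' 10
python3 - <<'E'
from h import *
d=snap('scene')
ed=cv2.createLineSegmentDetector().detect(cv2.cvtColor(d['image'],cv2.COLOR_RGB2GRAY))[0][:,0]
print([e.round(1).tolist() for e in ed if 225<e[0]<310 and 190<e[1]<310 and np.hypot(e[2]-e[0],e[3]-e[1])>14])
T=seat(FC,FY,-.0205)
for y in(-.0783,-.0755):
  L=np.array([(0,y,0),(.097,y,0)]);print(proj(d,L@T[:3,:3].T+T[:3,3]).round(1).tolist())
E
python3 -m crank '[{"slide":[-3,-5,0],"yaw":-0.143,"fingers":0.8},{"slide":[-3,-5,0],"yaw":-0.143,"fingers":0.7},{"slide":[-3,-5,0],"yaw":-0.143,"fingers":0.7},{"slide":[-3,-5,0],"yaw":-0.143,"fingers":0.7},{"slide":[-3,-5,0],"yaw":-0.143,"fingers":0.7},{"slide":[-3,-5,0],"yaw":-0.143,"fingers":0.7},{"slide":[-3,-5,0],"yaw":-0.143,"fingers":0.7},{"slide":[-3,-5,0],"yaw":-0.143,"fingers":0.7},{"slide":[-4,-5,0],"yaw":-0.143,"fingers":0.7},{"slide":[-4,-4,0],"yaw":-0.143,"fingers":0.7},{"slide":[-4,-3,0],"yaw":-0.141,"fingers":0.7},{"slide":[0,0,0],"yaw":0,"fingers":0.7}]'
python3 - <<'E'
from h import *
s=arm.get_state();y=R.from_quat(s['orientation']).as_matrix()[:,1];print(s['tool_pos'],np.arctan2(y[1],y[0]),'want',FY+np.pi/2)
w=snap('wrist');save(w,'w12.png')
ed=cv2.createLineSegmentDetector().detect(cv2.cvtColor(w['image'],cv2.COLOR_RGB2GRAY))[0][:,0]
print([e.round(0).astype(int).tolist() for e in ed if 200<e[0]<480 and 50<e[1]<250 and np.hypot(e[2]-e[0],e[3]-e[1])>14])
T=seat(FC,FY,-.024)
L=np.array([(0,-.0755,.026),(.097,-.0755,.026),(.097,.0755,.026),(0,.0755,.026),(.097,-.035,.026),(.133,-.035,.026),(.133,-.065,.026),(.097,-.065,.026)]);print('pred',proj(w,L@T[:3,:3].T+T[:3,3]).round(0).tolist())
E
```

```text
clock: 18.75
tool_pos: [0.5068, -0.0557, 0.2674]
orientation: [-0.171, 0.985, -0.001, 0.003]
contact_force: [-1.0, -0.2, -0.5]
gripper_width: 0.0879
grip_force: 0.0
[[239.3000030517578, 274.3999938964844, 249.39999389648438, 237.8000030517578], [302.5, 250.5, 295.0, 309.5], [253.0, 288.0, 285.3999938964844, 271.5], [245.5, 246.60000610351562, 219.8000030517578, 274.79998779296875], [279.0, 262.29998779296875, 292.1000061035156, 256.1000061035156], [232.8000030517578, 299.6000061035156, 238.10000610351562, 278.1000061035156], [269.6000061035156, 307.8999938964844, 234.3000030517578, 302.29998779296875], [256.79998779296875, 226.60000610351562, 243.60000610351562, 282.0], [273.6000061035156, 298.1000061035156, 274.6000061035156, 278.1000061035156], [270.6000061035156, 281.8999938964844, 269.3999938964844, 298.1000061035156], [296.20001220703125, 271.1000061035156, 274.3999938964844, 299.70001220703125], [292.8999938964844, 239.1999969482422, 325.5, 247.5], [279.20001220703125, 245.60000610351562, 285.70001220703125, 210.60000610351562], [272.8999938964844, 266.5, 255.8000030517578, 275
[... 934 characters left out ...]
[367, 108, 236, 107], [427, 208, 437, 224], [222, 222, 214, 210], [377, 222, 357, 223], [220, 210, 226, 224], [233, 118, 235, 94], [346, 207, 331, 207], [315, 229, 339, 275], [460, 245, 483, 253], [246, 206, 273, 206], [346, 185, 353, 214], [276, 173, 388, 173], [323, 102, 358, 102], [373, 183, 347, 183], [353, 215, 379, 215], [448, 179, 452, 207], [254, 173, 271, 173], [446, 234, 443, 211], [283, 99, 237, 99], [237, 102, 322, 102], [271, 170, 254, 170], [442, 202, 439, 183], [258, 220, 297, 218], [338, 232, 367, 254], [236, 226, 257, 220], [301, 97, 337, 98]]
pred [[237.0, 107.0], [232.0, 172.0], [390.0, 173.0], [368.0, 108.0], [275.0, 173.0], [276.0, 204.0], [242.0, 204.0], [243.0, 172.0]]
```

```bash
python3 -m crank '[{"slide":[1,-3,-40],"yaw":0,"fingers":0.6},{"slide":[0,0,-40],"yaw":0,"fingers":0.6},{"slide":[0,0,-26],"yaw":0,"fingers":0.6},{"slide":[0,2,-10],"yaw":0,"fingers":0.6},{"slide":[0,0,0],"yaw":0,"fingers":0.5},{"slide":[0,0,0],"yaw":0,"fingers":0.4},{"slide":[0,0,0],"yaw":0,"fingers":0.2},{"slide":[0,0,0],"yaw":0,"fingers":0.2},{"slide":[0,0,0],"yaw":0,"fingers":0.2}]' 40
```

```text
clock: 20.95
tool_pos: [0.4709, -0.1089, 0.1485]
orientation: [0.576, 0.818, 0.0, 0.001]
contact_force: [-2.0, 0.3, 7.1]
gripper_width: 0.0297
grip_force: 40.0
```

```bash
python3 -m crank '[{"slide":[-0.6,1.8,1.8],"yaw":0,"fingers":0.2},{"slide":[-1.3,3.6,3.2],"yaw":0,"fingers":0.2},{"slide":[-1.3,3.6,3.2],"yaw":0,"fingers":0.2},{"slide":[-1.8,5,4.5],"yaw":0,"fingers":0.2},{"slide":[-2.6,7.2,6.4],"yaw":0,"fingers":0.2},{"slide":[-2.6,7.2,6.4],"yaw":0,"fingers":0.2},{"slide":[0,0,0],"yaw":0,"fingers":0.2},{"slide":[0,0,0],"yaw":0,"fingers":0.2}]' 40
python3 - <<'E'
from h import *
d=snap('scene');save(d,'sc13.png')
ed=cv2.createLineSegmentDetector().detect(cv2.cvtColor(d['image'],cv2.COLOR_RGB2GRAY))[0][:,0]
print([e.round(0).astype(int).tolist() for e in ed if 225<e[0]<310 and 240<e[1]<310 and np.hypot(e[2]-e[0],e[3]-e[1])>12])
s=arm.get_state();print(s['contact_force'])
sh=s['tool_pos']-np.array([.4692,-.1074,.1454]);T=seat(FC,FY,-.0205);print(sh@T[:3,:3])
for o,zz in((sh,.026),(sh,.013),(0*sh,.013),(0*sh,0)):
  L=np.array([(0,-.0755,zz),(.097,-.0755,zz)]);print(proj(d,L@T[:3,:3].T+T[:3,3]+o).round(0).tolist())
# bright bearing pixels between
g=d['image'].min(2);m=(g>170).astype(np.uint8);m[:, :225]=0;m[:,300:]=0;m[:190]=0;m[305:]=0
print(cv2.connectedComponentsWithStats(m)[2].tolist())
E
```

```text
clock: 21.75
tool_pos: [0.4595, -0.0797, 0.1728]
orientation: [0.576, 0.818, 0.0, -0.0]
contact_force: [0.1, 0.5, -1.6]
gripper_width: 0.0299
grip_force: 40.0
[[270, 258, 261, 272], [264, 275, 276, 261], [302, 251, 295, 309], [252, 272, 249, 284], [233, 275, 237, 262], [253, 288, 285, 272], [236, 261, 223, 274], [237, 280, 254, 267], [246, 242, 249, 226], [233, 300, 238, 280], [270, 308, 234, 302], [286, 271, 290, 249], [274, 298, 274, 279], [271, 282, 269, 298], [296, 271, 274, 300], [272, 244, 249, 241], [287, 246, 273, 245], [264, 252, 250, 249], [276, 287, 284, 278], [260, 256, 235, 274], [297, 240, 317, 245]]
[-0.08439248 -0.15802121 -1.17489774]
[2.07326209e-03 5.96877843e-05 3.98515333e-02]
[[229.0, 272.0], [261.0, 254.0]]
[[234.0, 275.0], [266.0, 257.0]]
[[249.0, 285.0], [281.0, 268.0]]
[[254.0, 288.0], [286.0, 272.0]]
[[0, 0, 512, 384, 196427], [249, 190, 5, 1, 5], [296, 208, 1, 1, 1], [293, 211, 1, 1, 1], [226, 225, 1, 1, 1], [259, 237, 1, 1, 1], [282, 237, 2, 1, 2], [236, 261, 1, 1, 1], [253, 260, 22, 18, 124], [231, 266, 1, 1, 1], [258, 266, 6, 5, 7], [228, 269, 2, 2, 2], [226, 272, 1, 1, 1], [226, 277, 1, 1, 1], [299, 285, 1, 2, 2], [298, 290, 1, 5, 5], [297, 297, 1, 2, 2], [286, 298, 5, 5, 21], [297, 300, 1, 1, 1], [297, 302, 1, 1, 1], [297, 304, 1, 1, 1]]
```

```bash
python3 -m crank '[{"slide":[0,2,20],"yaw":0,"fingers":0.2},{"slide":[0,0,35],"yaw":0,"fingers":0.2},{"slide":[0,0,35],"yaw":0,"fingers":0.2},{"slide":[0,10,5],"yaw":-0.02,"fingers":0.2},{"slide":[2,25,0],"yaw":-0.04,"fingers":0.2},{"slide":[3,35,0],"yaw":-0.045,"fingers":0.2},{"slide":[3,35,0],"yaw":-0.045,"fingers":0.2},{"slide":[3,35,0],"yaw":-0.045,"fingers":0.2},{"slide":[3,35,0],"yaw":-0.045,"fingers":0.2},{"slide":[3,35,0],"yaw":-0.045,"fingers":0.2},{"slide":[3,35,0],"yaw":-0.045,"fingers":0.2},{"slide":[3,35,0],"yaw":-0.045,"fingers":0.2}]' 40
python3 -m crank '[{"slide":[3,20,0],"yaw":0,"fingers":0.2},{"slide":[1,10,0],"yaw":0,"fingers":0.2},{"slide":[0,0,0],"yaw":0,"fingers":0.2},{"slide":[0,0,0],"yaw":0,"fingers":0.2}]' 40
python3 - <<'E'
from h import *
s=arm.get_state();y=R.from_quat(s['orientation']).as_matrix()[:,1];print(s['tool_pos'],np.arctan2(y[1],y[0]),'want',PY+np.pi/2)
T=seat(PC,PY,-.024);print('togo seat',(np.array([.4849,.188,.140])-s['tool_pos'])@T[:3,:3])
w=snap('wrist');save(w,'w14.png')
ed=cv2.createLineSegmentDetector().detect(cv2.cvtColor(w['image'],cv2.COLOR_RGB2GRAY))[0][:,0]
print([e.round(0).astype(int).tolist() for e in ed if 200<e[0]<480 and 50<e[1]<250 and np.hypot(e[2]-e[0],e[3]-e[1])>45])
sh=s['tool_pos']-np.array([.4849,.188,.140])
for a in(0,6,12):
    a=np.radians(a);L=np.array([(0,-.0755,.013),(0,.0755,.013),(.097,-.0755,.013),(.097,.0755,.013)])-[.123,0,.008]
    M=L.copy();M[:,0]=L[:,0]*np.cos(a)-L[:,2]*np.sin(a);M[:,2]=L[:,0]*np.sin(a)+L[:,2]*np.cos(a);M+=[.123,0,.008]
    print('pred',proj(w,M@T[:3,:3].T+T[:3,3]+sh).round(0).tolist())
E
```

```text
clock: 23.0
tool_pos: [0.4825, 0.2031, 0.2672]
orientation: [0.719, 0.695, -0.0, -0.0]
contact_force: [0.4, -0.2, -1.8]
gripper_width: 0.03
grip_force: 40.0
clock: 23.4
tool_pos: [0.4864, 0.231, 0.2673]
orientation: [0.718, 0.696, -0.001, -0.0]
contact_force: [-0.7, -0.3, -1.2]
gripper_width: 0.0296
grip_force: 40.0
[0.4864435  0.23100318 0.2672863 ] -0.031514515586664606 want -0.03430367320510341
togo seat [-6.98472884e-02 -6.77099587e-05 -1.14781578e-01]
[[231, 231, 229, 284], [215, 206, 225, 120], [227, 113, 411, 116], [462, 217, 511, 215], [408, 222, 286, 222], [456, 166, 511, 167], [368, 190, 416, 188], [218, 161, 163, 165], [287, 230, 299, 276]]
pred [[226.0, 98.0], [420.0, 101.0], [215.0, 203.0], [470.0, 204.0]]
pred [[227.0, 112.0], [413.0, 114.0], [215.0, 205.0], [467.0, 206.0]]
pred [[228.0, 125.0], [408.0, 127.0], [216.0, 208.0], [465.0, 209.0]]
```

```bash
python3 -m crank '[{"slide":[0,14,-17],"yaw":0,"fingers":0.2},{"slide":[1,14,-17],"yaw":0,"fingers":0.2},{"slide":[0.5,14,-16.5],"yaw":0,"fingers":0.2},{"slide":[0,-17,-14],"yaw":0,"fingers":0.2},{"slide":[-1,-20,-17],"yaw":0,"fingers":0.2},{"slide":[-1,-20,-17],"yaw":0,"fingers":0.2},{"slide":[-0.5,-11,-9],"yaw":0,"fingers":0.2},{"slide":[0,-7,-6],"yaw":0,"fingers":0.2},{"slide":[0,0,0],"yaw":0,"fingers":0.2},{"slide":[0,0,0],"yaw":0,"fingers":0.2}]' 40
python3 - <<'E'
from h import *
s=arm.get_state();T=seat(PC,PY,-.024);print('togo seat',(np.array([.4849,.188,.140])-s['tool_pos'])@T[:3,:3],s['contact_force'],s['moment'])
E
```

```text
clock: 24.45
tool_pos: [0.4864, 0.1991, 0.1548]
orientation: [0.718, 0.696, 0.001, 0.0]
contact_force: [-0.2, 0.1, -1.2]
gripper_width: 0.0299
grip_force: 40.0
togo seat [-0.00417556 -0.00116527 -0.01805081] [-0.22186537  0.09811574 -1.2056147 ] [-0.10671015  0.11291205 -0.02229015]
```

```bash
python3 -m crank '[{"slide":[-1,1.5,-2],"yaw":0,"fingers":0.2},{"slide":[0,-2,-1.7],"yaw":0,"fingers":0.2},{"slide":[0,-2,-1.7],"yaw":0,"fingers":0.2},{"slide":[0,-2,-1.7],"yaw":0,"fingers":0.2},{"slide":[0,0,0],"yaw":0,"fingers":0.2},{"slide":[0,0,0],"yaw":0,"fingers":0.2}]' 40
python3 - <<'E'
from h import *
s=arm.get_state();T=seat(PC,PY,-.024);print('togo seat',(np.array([.4849,.188,.140])-s['tool_pos'])@T[:3,:3],s['contact_force']@T[:3,:3],s['moment'])
E
```

```text
clock: 25.05
tool_pos: [0.4852, 0.1947, 0.1473]
orientation: [0.718, 0.696, 0.001, 0.0]
contact_force: [-0.2, 2.6, 1.1]
gripper_width: 0.0295
grip_force: 40.0
togo seat [-1.29730909e-03 -1.99177892e-05 -9.84928621e-03] [-0.84414598 -0.33491016  2.6931626 ] [0.74622514 0.02613814 0.04799904]
```

```bash
python3 -m crank '[{"slide":[0,-1.5,-1.3],"yaw":0,"fingers":0.2},{"slide":[0,-1.5,-1.3],"yaw":0,"fingers":0.2},{"slide":[0,-1.5,-1.3],"yaw":0,"fingers":0.2},{"slide":[0,-1.5,-1.3],"yaw":0,"fingers":0.2},{"slide":[0,-1,-1],"yaw":0,"fingers":0.2},{"slide":[0,0,0],"yaw":0,"fingers":0.2}]' 20
python3 - <<'E'
from h import *
s=arm.get_state();T=seat(PC,PY,-.024);print('togo seat',(np.array([.4849,.188,.140])-s['tool_pos'])@T[:3,:3],s['contact_force']@T[:3,:3],s['moment'])
E
```

```text
clock: 25.65
tool_pos: [0.4848, 0.1873, 0.1409]
orientation: [0.718, 0.696, 0.0, -0.0]
contact_force: [1.1, 2.0, 2.3]
gripper_width: 0.03
grip_force: 20.0
togo seat [-1.11455133e-03  3.65604566e-05 -7.82491371e-05] [0.46284547 1.0491254  3.0777904 ] [0.51691785 0.09218034 0.02882443]
```

Now flush at the nominal place; release, rise and check with the cameras by edges.

```bash
python3 -m crank '[{"slide":[0,0.5,-0.8],"yaw":0,"fingers":0.2},{"slide":[0,0,0],"yaw":0,"fingers":0.45},{"slide":[0,0,0],"yaw":0,"fingers":0.65},{"slide":[0,0,0],"yaw":0,"fingers":0.65},{"slide":[0,0,0],"yaw":0,"fingers":0.65},{"slide":[0,-6,15],"yaw":0,"fingers":0.65},{"slide":[0,0,35],"yaw":0,"fingers":0.65},{"slide":[0,0,40],"yaw":0,"fingers":0.65},{"slide":[0,4,30],"yaw":0,"fingers":0.65},{"slide":[0,0,0],"yaw":0,"fingers":0.65},{"slide":[0,0,0],"yaw":0,"fingers":0.65}]' 20
python3 - <<'E'
from h import *
w=snap('wrist');save(w,'w15.png')
ed=cv2.createLineSegmentDetector().detect(cv2.cvtColor(w['image'],cv2.COLOR_RGB2GRAY))[0][:,0]
print([e.round(0).astype(int).tolist() for e in ed if 200<e[0]<480 and 50<e[1]<250 and np.hypot(e[2]-e[0],e[3]-e[1])>20])
T=seat(PC,PY,-.024)
L=np.array([(0,-.0755,.013),(0,.0755,.013),(.097,-.0755,.013),(.097,.0755,.013),(.133,-.035,.013),(.133,-.065,.013)])
print('pred',proj(w,L@T[:3,:3].T+T[:3,3]).round(0).tolist())
d=snap('scene');save(d,'sc15.png')
g=cv2.cvtColor(d['image'],cv2.COLOR_RGB2GRAY)
T=seat(FC,FY,-.020)
for y in(.0365,-.0365):
    th=np.linspace(0,2*np.pi,40);
    c=np.array([.036,y,.020]);rp=lambda r:proj(d,(c+r*np.c_[np.cos(th),np.sin(th),0*th])@T[:3,:3].T+T[:3,3])
    print('bearing',proj(d,c@T[:3,:3].T+T[:3,3]).round(0),[int(np.mean([g[int(round(v)),int(round(u))] for u,v in rp(r)])) for r in(.005,.012,.02,.026,.029,.035,.039)])
a=cv2.imread('pics/scene0.png')
# same measure on initial picture
import pickle
e=pickle.load(open('scene0.pkl','rb'));g0=cv2.cvtColor(e['image'],cv2.COLOR_RGB2GRAY)
for y in(.0337,-.0393):
    c=np.array([.036,y,.020]);rp=lambda r:proj(e,(c+r*np.c_[np.cos(th),np.sin(th),0*th])@T[:3,:3].T+T[:3,3])
    print('initial',proj(e,c@T[:3,:3].T+T[:3,3]).round(0),[int(np.mean([g0[int(round(v)),int(round(u))] for u,v in rp(r)])) for r in(.005,.012,.02,.026,.029,.035,.039)])
# change of surroundings
df=cv2.absdiff(g,g0);m=(df>40).astype(np.uint8);n,_,st,ce=cv2.connectedComponentsWithStats(m)
print([s.tolist() for s in st[1:] if s[4]>40])
E
```

```text
clock: 26.75
tool_pos: [0.4848, 0.1858, 0.2603]
orientation: [0.718, 0.696, 0.0, 0.0]
contact_force: [-0.6, -0.1, -0.7]
gripper_width: 0.0569
grip_force: 0.0
[[208, 227, 210, 257], [454, 69, 429, 68], [330, 237, 359, 270], [362, 176, 273, 176], [235, 128, 233, 87], [237, 79, 306, 80], [438, 148, 442, 108], [337, 80, 358, 81], [442, 105, 471, 107], [426, 201, 446, 195], [232, 174, 233, 139], [202, 192, 232, 194], [298, 79, 336, 80], [383, 179, 361, 177], [277, 198, 416, 197], [374, 96, 402, 95], [432, 164, 387, 164], [241, 197, 243, 177], [401, 112, 436, 148], [468, 135, 511, 136], [477, 161, 502, 161], [452, 222, 429, 222], [364, 103, 237, 102], [224, 128, 158, 133], [246, 199, 269, 200], [237, 84, 343, 84], [312, 230, 334, 276], [206, 195, 225, 211], [236, 88, 321, 88]]
pred [[237.0, 103.0], [366.0, 105.0], [232.0, 167.0], [387.0, 168.0], [275.0, 197.0], [242.0, 197.0]]
bearing [[267. 235.]] [227, 206, 143, 178, 207, 148, 141]
bearing [[261. 262.]] [225, 203, 146, 176, 209, 142, 146]
initial [[267. 236.]] [220, 192, 144, 168, 199, 141, 137]
initial [[261. 263.]] [216, 188, 136, 168, 206, 136, 136]
[[64, 0, 210, 260, 13035], [237, 130, 39, 37, 289], [259, 137, 112, 92, 2393], [157, 184, 18, 22, 72], [227, 254, 19, 26, 127], [135, 282, 43, 81, 427], [230, 310, 53, 68, 861], [60, 330, 33, 54, 831], [87, 366, 28, 18, 224]]
```

```bash
python3 -m crank '[{"slide":[0,0,20],"yaw":0,"fingers":0.65},{"slide":[0,0,20],"yaw":0,"fingers":0.65},{"slide":[0,0,0],"yaw":0,"fingers":0.65},{"slide":[0,0,0],"yaw":0,"fingers":0.65}]' && python3 -c "
from bench import ticket;print(ticket.close_job())"
```

```text
clock: 27.25
tool_pos: [0.4843, 0.1856, 0.2987]
orientation: [0.718, 0.696, -0.001, -0.0]
contact_force: [-0.5, -0.4, 0.2]
gripper_width: 0.0573
grip_force: 0.0
the job is handed in; nothing more can be done
None
```

The job is done and handed in at 27.3 s: camera checks show both bearings seated in the formerly empty tray, mid-stand on stand_full, and the emptied tray leaning lug up in the middle of stand_spare; the loose things were not checked one by one.

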